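Turn a wooden sign over in its turning frame and lock it

ROBOT

A 6-joint arm with a two-finger parallel gripper is mounted at the origin on the work surface. World frame = base frame: x ahead of the robot, y to its left, z up, the work surface at z = 0. Lengths are in m, angles in rad, forces in N, time in s.
With the tool pointing down it reaches from about 0.35 to 0.85 m from the base axis. Payload 8.1 kg.
Tool frame: the origin (TCP) lies midway between the tips of the shut fingers; the grasp point (between the pads) lies robot.hold_point_z behind it (robot.hold_point_z is the distance from the TCP to the grasp point, in m); z points along the fingers, x is the direction in which the jaws open and shut, and the axes are right-handed (so a half turn about z gives the same grasp; the last joint's range is limited). The gripper opens to 93 mm and grips with 3 to 60 N. Pads are 15 mm wide; open, the fingers measure 128 mm over their backs; the gripper's body (75 mm by 188 mm) begins 65 mm behind the grasp point.
Start: joints at [1.144, 0.13, 1.488, -0, 1.523, -0.085], TCP at [0.201, 0.565, 0.219] pointing down, gripper open.
Joint ranges: [-2.96, 2.96], [-0.89, 2.26], [0.02, 2.5], [-1.34, 4.48], [0, 2.73], [-2.66, 2.66]. Speed limits (rad/s): [2.39, 2.39, 2.79, 3.14, 3.14, 3.14].

INTERFACE

Orientations are given as a unit quaternion [w, x, y, z].
In Python, from rig import robot, optics gives the robot as it stands.
- The arm moves only by the tool apply_moves, never from a script. Its argument "commands" is a list of rows, each a list of 3 entries, a list of its own where there are three numbers: the turn, a rotation vector about the tool's x, y, z in rad, then the shift along the tool's x, y, z in mm, then the opening, from 0 (shut) to 1 (fully open). A call has exactly 8 rows; each row shifts and turns the commanded pose from where the row before left it, along the tool's axes as they then stand; what a row does not reach is not made up. A row lasts 1/8 s, in which the tool goes at most 62.5 mm and 10.7 degrees, less where a joint would pass 70% of its speed; a pose out of reach is approached as far as the arm can. A call with a gripper value outside its range is refused whole. The fingers move at their own pace and stop on an object; the grip force is fixed at half the most. Time passes only in rows, so rows that do not move let the fingers close, or fill a call up. It gives the time, the measured TCP pose, the force and the opening at its end, in the units of the state.
- robot.read_state(): the state, without advancing time (a new reading comes with each control period).
- optics.capture(name): name is "side" or "top"; returns a dict with "color" (420x560x3 uint8, red, green, blue), "fx", "fy", "cx", "cy" (pixels), "k1" (the pictures are not rectified: a ray, as slopes to the right and down, at radius r is drawn at 1 + k1 r^2 times it, then the intrinsics apply), "extrinsics" (4x4, takes a point from camera to world coordinates). Camera axes: x right, y up, looking along -z (the intrinsics and any distortion apply to the point x, -y, -z); pixel columns grow to the right and rows downward; lengths in m; the calibration is good to about 2 mm. A picture is of the moment at which its call begins. There is no depth.
- robot.sign_off(): hands the job in, once; it reports no verdict.
The state is a dict: "t": time; "q": joint angles; "dq": joint speeds; "joint_efforts": joint torques, N m; "eef_pos": TCP position; "orientation": TCP orientation; "force": force on the tool from outside, world axes, zero at the start; "torque": the same for the moment, N m; "opening": opening from 0.0 (shut) to 1.0 (fully open).
Only numpy, scipy, OpenCV 4.12 (cv2) and the standard library are available. Lean on these libraries where they do the work, as an engineer would, in place of code of your own. Each camera call takes 0.05 s, during which the arm holds its last target.

TASK

The small wooden sign in the turning frame lies carved face up. Turn it right over in its frame, until its plain back with the two steel hanger plates is up and it lies level against its stop; then lock it there by turning the wing nut clockwise until it is firmly tight. Leave the things round about where they are, and let go of everything.

Things in the scene. Friction and masses are not known exactly. Their poses are not given: they have to be found in the camera images.
- axis_mid (a point): middle of the sign's turning axis, 100 mm above the table, on the fixed turning frame (place and yaw vary). Its axes are the frame's: x across the frame, away from the robot; y along the turning axis, towards the wing nut; z up. Below it the base plate, 12 mm thick, x -75 to +75, y -149 to +181 mm from here. A 22 mm thick wooden cheek, 130 mm high, stands at y -128
- sign (a joint): sign's angle, rad, about the frame's y: 0 = level, face up, at a stop; 3.14 = level, back up, at the other stop. Starts at 0 to 0.35. As it grows the sign's long edge on the frame's -x side (the robot's) rises, goes over the top and down on the +x side. Drag about 0.12 N m (2 to 3 N at an edge); stays where left. It may be pushed, or held by an edge
- sign_mid (a point): centre of the sign: a wooden board 120 mm wide (own x, 60 each side of the axis), 200 long (own y, -100 to +100), 18 thick, its mid-plane on the axis. Own z points out of the carved face (dark heart and leaves); the back has two thin steel plates. Ends held in 10 mm thick steel clamps, 50 x 30 mm; at y +128 its shaft has a steel brake disc, 56 mm across
- wing_grip (a point): grip point of the wing nut, on its upright axis, 197 mm above the table. The nut: one upright steel plate 62 mm long (along this point's x), 9 mm thick, from 170 to 212 mm above the table, on a hub 28 mm across whose top is at 172. Clockwise from above tightens; it does not rise or sink. Starts slack by an unseen amount: 0.2 to 2.4 rad until the brake shoe meets the disc
- shoe: brass brake shoe 30 x 16 x 6 mm, origin under its centre, below the bridge; the nut drives it down on to the disc (top 128 mm above the table). Nut drag 0.25 N m either way. From the shoe's touch its spring adds 0.36 N m and 60 N on the shoe per rad; after 0.6 rad more it bottoms and the torque climbs 4 times as steeply: over 0.6 N m is firmly tight and stays so when let go. 18 N on the shoe is enough
- bridge_top (a point): top of the steel bridge under the wing nut's hub, 164 mm above the table, at frame y +128. The bridge is 108 mm in frame x, 30 mm in y, on two wooden posts 20 x 30 mm at x -44 and +44
- guard_top (a point): middle of the top edge of an upright wooden plate, 215 mm above the table, 8 mm thick, 70 mm wide in frame x, at frame y +174: its near face is 42 mm from the wing nut's axis, so the nut can be turned only in short arcs, with the gripper part-open
- spatula_mid (a point): bystander: flat spatula, 190 mm, lying in front of the frame; point at about half its height. To be left where it is (40 mm allowed)
- sander_mid (a point): bystander: cork sanding block 65 x 110 x 35 mm, lying beyond the frame; point at about half its height. To be left where it is (40 mm allowed)
- tape_mid (a point): bystander: roll of paper tape, 90 mm across, 30 mm high, lying beyond the frame; point at about half its height. To be left where it is (40 mm allowed)
- resin_mid (a point): bystander: clear bottle, 70 mm across, 170 mm high; point at about half its height. To be left where it is (40 mm allowed)
- hardener_mid (a point): bystander: white bottle, 56 mm across, 130 mm high; point at about half its height. To be left where it is (40 mm allowed)
- cup_mid (a point): bystander: white mixing cup, 74 mm across, 85 mm high; point at about half its height. To be left where it is (40 mm allowed)
- brush_mid (a point): bystander: brush, 190 mm, lying on the table; point at about half its height. To be left where it is (40 mm allowed)

How it is judged:
On the way, in this order (a step that is already met when the one before it is completed fails the run):
1. the sign is turned right over, level against its stop, with the lock still slack (value of joint sign above 3.08 rad and contact force between shoe and anything else below 5 N), for 0.2 s.
2. the wing nut is tightened: the shoe presses the disc with more than 18 N while the sign lies back up (value of joint sign above 3.08 rad and contact force between shoe and anything else above 18 N), for 0.2 s.
At the end, for the whole second after the job is handed in: the sign is back up within 0.06 rad of level (joint above 3.08) and at rest, and the brake shoe presses the disc with more than 18 N (all of step 2 and velocity of joint sign between -0.05 and 0.05 rad/s); the robot touches nothing.
It fails at once if a bystander is moved more than 40 mm (distance of any of spatula_mid, sander_mid, tape_mid, resin_mid, hardener_mid, cup_mid, brush_mid from where it was at the start of the episode above 0.04 m).
It also fails if it takes over 72 s, if anything falls off the work surface, if the arm or the gripper's body presses on something with over 40 N, if the wrist force passes 120 N, or if a joint passes its speed limit or range.

## Working session

There is one attempt and no reset: what is moved stays moved. The work goes in short steps, Python scripts to look and compute and a tool call to move; the robot and the scene stay as the last step left them, time stands still between calls to the robot, and variables do not carry over. Pictures are saved under pics/ and viewed, and the job is handed in when it is done.

Besides the shell and the picture viewer there is one more tool, called after ">>>" as a command line: name --argument value ..., lists and objects as JSON in quotes. apply_moves: Moves the arm, as the interface text tells. Its arguments: {"type":"object","properties":{"commands":{"type":"array","items":{"type":"array"}}},"required":["commands"]}

```bash
ls; mkdir -p pics
python3 - <<'E'
from rig import robot, optics
import cv2
print(robot.read_state(), robot.hold_point_z)
for n in ("side","top"):
    c=optics.capture(n); cv2.imwrite(f"pics/{n}0.png",c["color"][:,:,::-1])
    print(n,{k:c[k] for k in c if k!="color"})
E
```

```text
pics
{'t': 0.0, 'q': array([ 1.14359198e+00,  1.31189333e-01,  1.48927069e+00, -2.57657081e-05,
        1.52300992e+00, -8.53681268e-02]), 'dq': array([-3.34922330e-04,  1.16887105e-03, -6.62387081e-04, -7.36227974e-05,
       -2.81918984e-04,  1.72897452e-04]), 'joint_efforts': array([ 2.43518080e-04, -5.59832203e+01, -4.91770363e+01,  7.70290266e-02,
        3.50623915e-02, -1.58182311e-04]), 'eef_pos': array([0.20086119, 0.56476896, 0.21757535]), 'orientation': array([ 4.84905299e-04,  8.17072603e-01,  5.76534023e-01, -8.03796140e-04]), 'force': array([-0.56780534, -0.16805007,  0.52632879]), 'torque': array([-0.0270669 , -0.02021599, -0.00097098]), 'opening': 0.9978945142178544} 0.0188
side {'fx': 475.20568983667056, 'fy': 475.20568983667056, 'cx': 279.4156717939702, 'cy': 205.79356425503312, 'k1': -0.1308445199610722, 'extrinsics': array([[ 0.96005173,  0.22266538, -0.16947213,  0.36883786],
       [-0.27966874,  0.74344914, -0.60751031, -0.68608082],
       [-0.00927761,  0.63063738,  0.77602218,  1.00493607],
       [ 0.        ,  0.        ,  0.        ,  1.        ]])}
top {'fx': 416.02700190031584, 'fy': 416.02700190031584, 'cx': 278.56414863511174, 'cy': 198.18332159489694, 'k1': -0.11785206609033509, 'extrinsics': array([[-0.01733391,  0.98499724, -0.17169734,  0.35381893],
       [-0.99984071, -0.01634565,  0.00716803, -0.00528194],
       [ 0.00425399,  0.17179424,  0.98512367,  1.18680361],
       [ 0.        ,  0.        ,  0.        ,  1.        ]])}
```

View pics/side0.png

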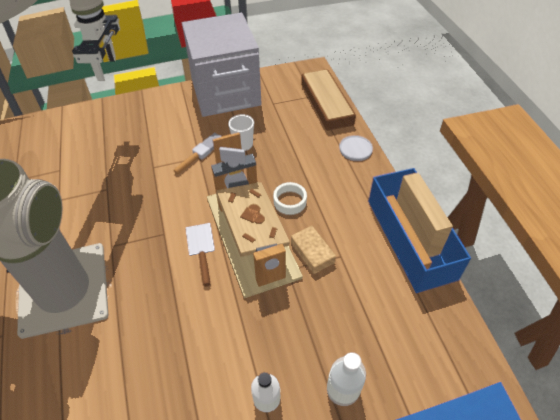

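View pics/top0.png

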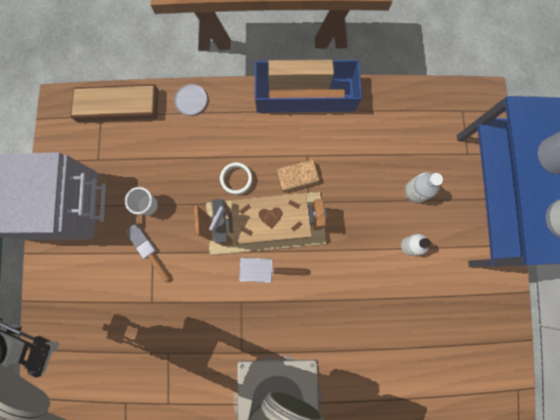

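```bash
cat > h.py <<'E'
from rig import robot, optics
import cv2, numpy as np
from scipy.spatial.transform import Rotation as R
def cap(n): return optics.capture(n)
def proj(c,P):
    P=np.atleast_2d(P); E=c["extrinsics"]; p=(P-E[:3,3])@E[:3,:3]
    s=np.stack([p[:,0]/-p[:,2], -p[:,1]/-p[:,2]],1); r2=(s**2).sum(1,keepdims=True)
    s=s*(1+c["k1"]*r2); return s*[c["fx"],c["fy"]]+[c["cx"],c["cy"]]
def back(c,uv,z):
    uv=np.atleast_2d(uv).astype(float); d=(uv-[c["cx"],c["cy"]])/[c["fx"],c["fy"]]; s=d.copy()
    for _ in range(20): s=d/(1+c["k1"]*(s**2).sum(1,keepdims=True))
    v=np.stack([s[:,0],-s[:,1],-np.ones(len(s))],1); E=c["extrinsics"]; w=v@E[:3,:3].T
    t=(z-E[2,3])/w[:,2]; return E[:3,3]+w*t[:,None]
def zoom(c,box,f,name,pts=None):
    x0,y0,x1,y1=box; im=c["color"][y0:y1,x0:x1,::-1].copy(); im=cv2.resize(im,None,fx=f,fy=f,interpolation=cv2.INTER_CUBIC)
    if pts is not None:
        for u in pts:
            cv2.circle(im,tuple(int(round((a-b+.5)*f)) for a,b in zip(u,(x0,y0))),3,(255,0,255),1)
    cv2.imwrite("pics/"+name,im)
def rfr(yaw,mid): # frame->world
    return np.array([[np.cos(yaw),-np.sin(yaw)],[np.sin(yaw),np.cos(yaw)]])
def F(mid,yaw,P):
    P=np.atleast_2d(P)/1000.; M=rfr(yaw,mid); o=P.copy(); o[:,:2]=P[:,:2]@M.T+mid; o[:,2]=P[:,2]; return o
E
python3 - <<'E'
from h import *
c=cap("top"); zoom(c,(180,150,340,290),5,"t1.png")
c=cap("side"); zoom(c,(190,130,350,310),3.3,"s1.png")
E
```

```text
(no output)
```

View pics/t1.png

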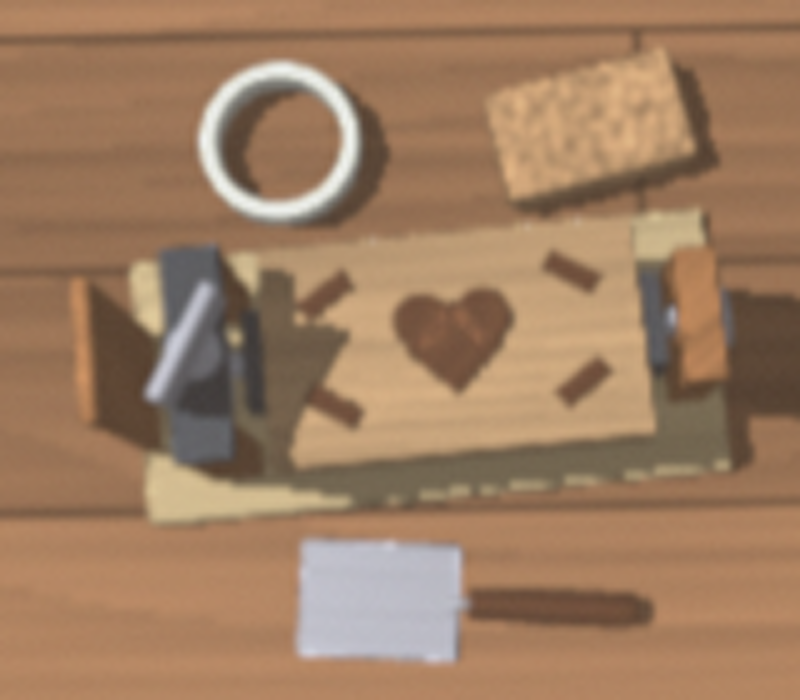

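View pics/s1.png

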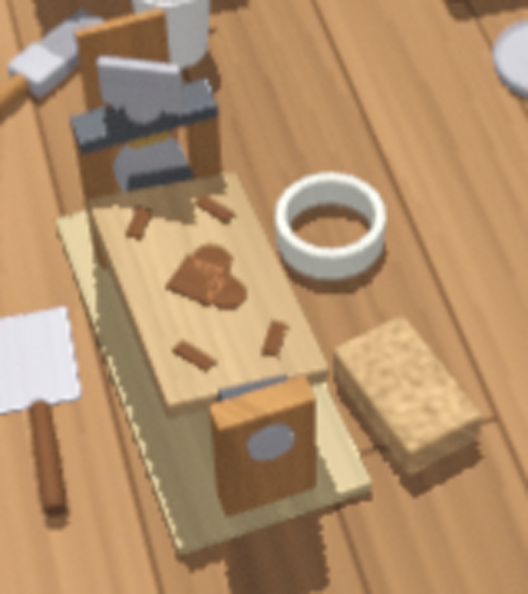

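```bash
cat > fit.py <<'E'
from h import *
from scipy.optimize import least_squares
T=cap("top"); S=cap("side")
def un(p,x0,y0,f): return (np.array(p,float)+.5)/f-.5+[x0,y0]
tp=[((-75,181,12),(150,522)),((-75,-149,12),(730,470)),((75,-149,12),(707,210)),((75,181,12),(130,264)),
 ((54,143,164),(160,250)),((54,113,164),(218,246)),((-54,113,164),(232,458)),((-54,143,164),(178,462)),
 ((35,178,215),(70,281)),((-35,170,215),(97,424))]
sp=[((-75,-149,12),(180,550)),((75,-149,12),(370,490)),((-54,143,164),(72,122)),((54,143,164),(208,82)),((54,113,164),(218,103)),((-54,113,164),(85,152)),((-75,181,12),(58,218))]
A=[np.array([p for p,_ in L],float) for L in (tp,sp)]
B=[un([u for _,u in tp],180,150,5),un([u for _,u in sp],190,130,3.3)]
def res(v):
    return np.concatenate([(proj(c,F(v[:2],v[2],a))-b).ravel() for c,a,b in zip((T,S),A,B)])
r=least_squares(res,[.45,0,0.08]); 
if __name__=="__main__":
    print(r.x, np.sqrt(np.mean(r.fun**2))); print(np.round(r.fun.reshape(-1,2),1))
    mid,yaw=r.x[:2],r.x[2]
    W=lambda P:F(mid,yaw,P)
    print("wing",W((0,128,197)),"guard",W((0,174,215)))
    zoom(T,(180,150,340,290),5,"t2.png",proj(T,np.vstack([W(a) for a in A]+[W((0,128,212)),W((0,0,109))])))
    # wing ends: top edge z=212
    e=back(T,un([(150,396),(212,288)],180,150,5),.212); print("wing ends",e, (e[0]+e[1])/2, np.arctan2(*(e[1]-e[0])[1::-1]))
    e=back(S,un([(100,62),(181,72)],190,130,3.3),.212); print("wing ends S",e, (e[0]+e[1])/2, np.arctan2(*(e[1]-e[0])[1::-1]))
    # sign corners
    zs=lambda t,x,y:(x*np.cos(t)+9*np.sin(t),y,100-x*np.sin(t)+9*np.cos(t))
    t=[((-60,100),(298,468)),((-60,-100),(655,432)),((60,-100),(633,215))]
    s=[((-60,-100),(172,408)),((60,-100),(328,374)),((60,100),(235,172)),((-60,100),(90,208))]
    f=lambda th:np.concatenate([(proj(T,W([zs(th[0],*p) for p,_ in t]))-un([u for _,u in t],180,150,5)).ravel(),(proj(S,W([zs(th[0],*p) for p,_ in s]))-un([u for _,u in s],190,130,3.3)).ravel()])
    q=least_squares(f,[0.15]); print("sign",q.x,np.round(q.fun.reshape(-1,2),1))
    # bystanders approx
    for nm,uv,z in (("cup",(141,201),.085),("resin/hard",(428,182),.17),("hard",(420,243),.13)): print(nm,back(T,uv,z))
    print("spat",back(T,un([(300,540),(460,545),(455,660),(298,655),(650,608)],180,150,5),0.005))
    print("tape",back(T,un([(280,140)],180,150,5),0.03),"sander",back(T,un([(487,97),(660,50),(692,150),(515,203)],180,150,5),.035))
E
python3 fit.py
```

```text
[0.49039931 0.00729114 0.07876434] 0.9586414008066532
[[ 0.4  0.4]
 [ 1.  -0.4]
 [-0.4 -0.4]
 [ 0.7 -0.4]
 [ 0.3 -0.7]
 [ 0.6 -1. ]
 [ 1.1 -0.3]
 [-0.3  0. ]
 [ 0.9 -1.3]
 [ 0.8 -0.9]
 [-1.2  0.1]
 [ 0.5 -1.6]
 [-1.2 -1.6]
 [-1.  -0.8]
 [-0.1  0.8]
 [-1.9 -2.4]
 [-1.3  0.5]]
wing [[0.4803279 0.1348943 0.197    ]] guard [[0.47670848 0.18075169 0.215     ]]
wing ends [[0.45320918 0.15133871 0.212     ]
 [0.50422464 0.12223783 0.212     ]] [0.47871691 0.13678827 0.212     ] -0.5183948986150729
wing ends S [[0.45494415 0.14579    0.212     ]
 [0.50899974 0.11839647 0.212     ]] [0.48197194 0.13209324 0.212     ] -0.4690457540486593
sign [0.11996682] [[-4.8  0.3]
 [ 1.2  0.1]
 [ 0.3 -0.7]
 [-1.8  0.3]
 [ 0.5 -1.5]
 [-0.  -0.3]
 [-1.5 -2.2]]
cup [[0.54428666 0.36058726 0.085     ]]
resin/hard [[ 0.56649535 -0.39330656  0.17      ]]
hard [[ 0.41489615 -0.37492483  0.13      ]]
spat [[ 0.39144544  0.09900921  0.005     ]
 [ 0.38725479  0.00874614  0.005     ]
 [ 0.32319434  0.012516    0.005     ]
 [ 0.32726512  0.10045627  0.005     ]
 [ 0.3500603  -0.09748883  0.005     ]]
tape [[0.61701602 0.10771469 0.03      ]] sander [[ 0.63896174 -0.01067234  0.035     ]
 [ 0.6651009  -0.11016637  0.035     ]
 [ 0.60622512 -0.12646878  0.035     ]
 [ 0.57722817 -0.02543895  0.035     ]]
```

```bash
sleep 1
```

```text
(no output)
```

View pics/t2.png

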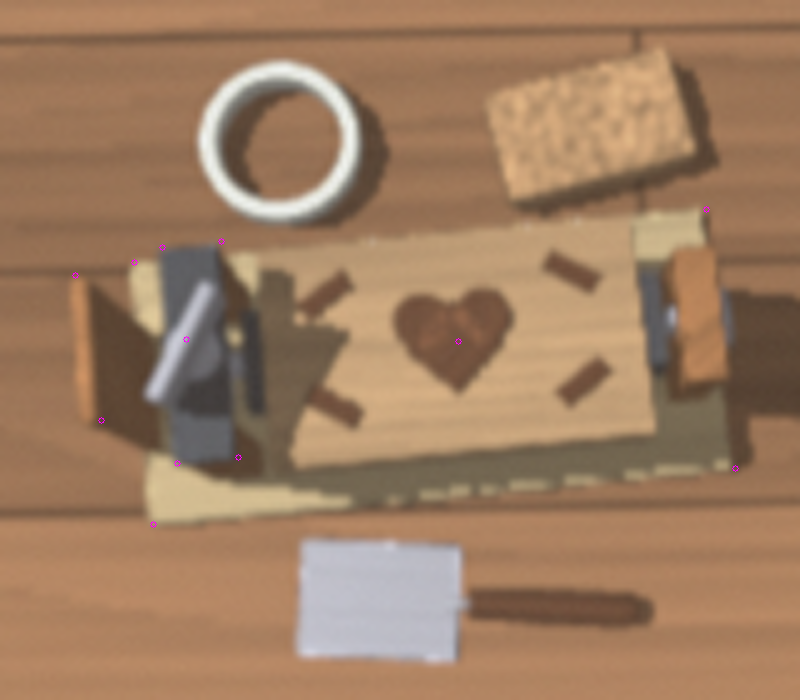

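```bash
cat > go.py <<'E'
import sys; from h import *
MID=np.array([.4904,.0073]);YAW=.079
# args: frame x,y,z mm , tool-x angle relative frame (rad)
def rel(x,y,z,ang):
    s=robot.read_state(); q=s["orientation"]; Rt=R.from_quat([q[1],q[2],q[3],q[0]])
    tx=Rt.apply([1,0,0]); cur=np.arctan2(tx[1],tx[0]); a=ang+YAW
    Rg=R.from_matrix(np.array([[np.cos(a),np.sin(a),0],[np.sin(a),-np.cos(a),0],[0,0,-1]]))
    P=F(MID,YAW,(x,y,z))[0]; d=(P-s["eef_pos"])*1000
    M=rfr(YAW,0); f=M.T@(s["eef_pos"][:2]-MID)*1000
    print("t %.2f frame pos %.1f %.1f z %.1f ang %.3f open %.2f"%(s["t"],*f,s["eef_pos"][2]*1e3,cur-YAW,s["opening"]),"F",np.round(s["force"],1),"T",np.round(s["torque"],2),"q",np.round(s["q"],2))
    print("turn",np.round((Rt.inv()*Rg).as_rotvec(),3),"shift now axes",np.round(Rt.inv().apply(d),1),"after turn",np.round(Rg.inv().apply(d),1))
if __name__=="__main__": rel(*[float(v) for v in sys.argv[1:5]])
E
python3 go.py 37 -15 300 1.5708
```

```text
t 0.30 frame pos -244.5 578.9 z 218.3 ang 1.150 open 1.00 F [ 0.5 -0.7 -0.5] T [-0.03 -0.01  0.01] q [ 1.14  0.13  1.49  0.    1.52 -0.09]
turn [-0.     0.001 -0.421] shift now axes [-427.2  499.5  -81.5] after turn [-593.9  281.5  -81.7]
```

>>> apply_moves --commands '[[[0,0,-0.14],[0,0,-27],0],[[0,0,-0.14],[0,0,-27],0],[[0,0,-0.141],[0,0,-27],0],[[0,0,0],[-50,24,0],0],[[0,0,0],[-50,24,0],0],[[0,0,0],[-50,24,0],0],[[0,0,0],[-50,24,0],0],[[0,0,0],[-50,24,0],0]]'

```text
t: 1.3
eef_pos: [0.3411, 0.324, 0.2998]
orientation: [0.0, 0.678, 0.735, 0.0]
force: [0.8, 0.3, 0.2]
opening: 0.19
```

```bash
python3 go.py 37 -15 300 1.5708
```

```text
t 1.30 frame pos -123.9 327.5 z 299.8 ang 1.571 open 0.19 F [0.8 0.3 0.2] T [ 0.06 -0.    0.05] q [ 0.65 -0.24  1.7  -0.    1.68 -1.  ]
turn [ 0.001 -0.     0.001] shift now axes [-3.426e+02  1.607e+02 -2.000e-01] after turn [-3.425e+02  1.609e+02 -2.000e-01]
```

>>> apply_moves --commands '[[[0,0,0],[-49,23,0],0],[[0,0,0],[-49,23,0],0],[[0,0,0],[-49,23,0],0],[[0,0,0],[-49,23,0],0],[[0,0,0],[-49,23,0],0],[[0,0,0],[-49,23,0],0],[[0,0,0],[-48,23,0],0],[[0,0,0],[0,0,50],0]]'

```text
t: 2.3
eef_pos: [0.5318, -0.0063, 0.2531]
orientation: [0.004, 0.68, 0.733, 0.002]
force: [0.1, 0.8, -0.9]
opening: 0.001
```

>>> apply_moves --commands '[[[0,0,0],[0,0,50],0],[[0,0,0],[0,0,50],0],[[0,0,0],[0,0,30],0],[[0,0,0],[0,0,15],0],[[0,0,0],[0,0,10],0],[[0,0,0],[0,0,10],0],[[0,0,0],[0,0,8],0],[[0,0,0],[0,0,0],0]]'

```text
t: 3.3
eef_pos: [0.5295, -0.0028, 0.0776]
orientation: [0.001, 0.679, 0.735, 0.001]
force: [3.6, -0.6, 0.0]
opening: 0.006
```

```bash
python3 go.py 37 -15 60 1.5708
python3 - <<'E'
from h import *
c=cap("side"); zoom(c,(170,110,350,310),3,"s2.png")
E
```

```text
t 3.30 frame pos 38.1 -13.1 z 77.6 ang 1.571 open 0.01 F [ 3.6 -0.6  0. ] T [-0.01 -0.6  -0.05] q [-0.1   0.05  1.84 -0.    1.25 -1.75]
turn [0.003 0.001 0.   ] shift now axes [-1.9 -1.2 17.6] after turn [-1.9 -1.1 17.6]
```

View pics/s2.png

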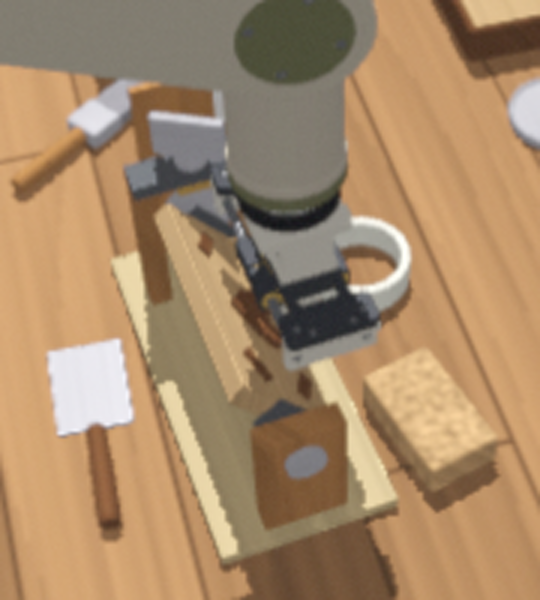

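The sign is tipped about 45–50° (its robot-side edge is up at about px (190,300) in the crop), and nothing else has moved. I'll press further, then lift out.

>>> apply_moves --commands '[[[0,0,0],[0,0,10],0],[[0,0,0],[0,0,8],0],[[0,0,0],[0,0,7],0],[[0,0,0],[0,0,0],0],[[0,0,0],[0,8,-50],0],[[0,0,0],[0,0,-55],0],[[0,0,0],[0,0,-55],0],[[0,0,0],[0,-30,-30],0]]'

```text
t: 4.35
eef_pos: [0.507, -0.0044, 0.2447]
orientation: [0.001, 0.678, 0.735, 0.001]
force: [-0.4, -0.3, 0.1]
opening: 0.005
```

```bash
python3 go.py -75 -15 220 1.5708
python3 - <<'E'
from h import *
c=cap("side"); zoom(c,(170,110,350,310),3,"s3.png")
E
```

```text
t 4.35 frame pos 15.6 -13.0 z 244.7 ang 1.571 open 0.00 F [-0.4 -0.3  0.1] T [0.06 0.02 0.  ] q [-0.11 -0.14  1.71 -0.    1.57 -1.76]
turn [0.003 0.001 0.   ] shift now axes [ -1.9 -90.7  24.5] after turn [ -2.  -90.6  24.7]
```

View pics/s3.png

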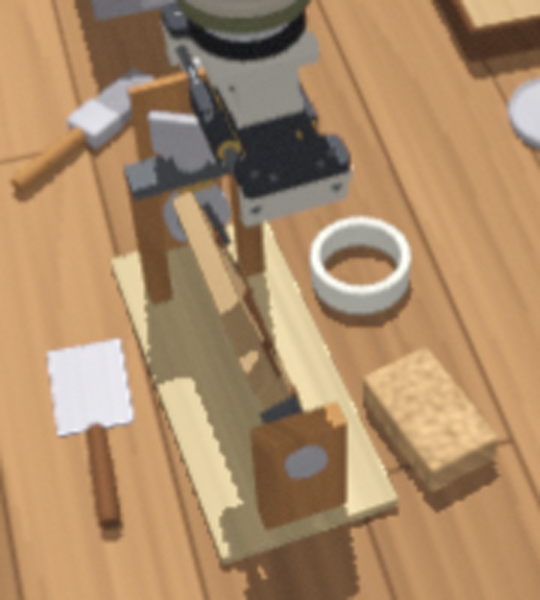

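The sign now stands at about 65–70°, with its top edge near px (210,250). Next I go round to the robot side and push its back.

>>> apply_moves --commands '[[[0,0,0],[0,-45,0],0],[[0,0,0],[0,-45,0],0],[[0,0,0],[0,0,35],0],[[0,0,0],[0,0,40],0],[[0,0,0],[0,0,35],0],[[0,0,0],[0,15,0],0],[[0,0,0],[0,15,0],0],[[0,0,0],[0,15,0],0]]'

```text
t: 5.4
eef_pos: [0.4605, -0.0078, 0.1308]
orientation: [-0.001, 0.679, 0.735, -0.001]
force: [-5.1, 0.2, 3.4]
opening: 0.002
```

>>> apply_moves --commands '[[[0,0,0],[0,10,0],0],[[0,0,0],[0,10,0],0],[[0,0,0],[0,5,0],0],[[0,0,0],[0,5,0],0],[[0,0,0],[0,5,0],0],[[0,0,0],[0,5,0],0],[[0,0,0],[0,0,0],0],[[0,0,0],[0,0,0],0]]'

```text
t: 6.4
eef_pos: [0.5017, -0.0047, 0.1319]
orientation: [0.001, 0.679, 0.735, 0.0]
force: [-0.4, 0.6, 0.2]
opening: 0.003
```

```bash
python3 go.py 10 -15 150 1.5708
python3 - <<'E'
from h import *
c=cap("side"); zoom(c,(170,110,350,310),3,"s4.png")
E
```

```text
t 6.40 frame pos 10.3 -12.9 z 131.9 ang 1.571 open 0.00 F [-0.4  0.6  0.2] T [0.01 0.13 0.05] q [-0.11 -0.08  1.86  0.    1.36 -1.76]
turn [0.001 0.    0.   ] shift now axes [ -2.1  -0.3 -18.1] after turn [ -2.1  -0.3 -18.1]
```

View pics/s4.png

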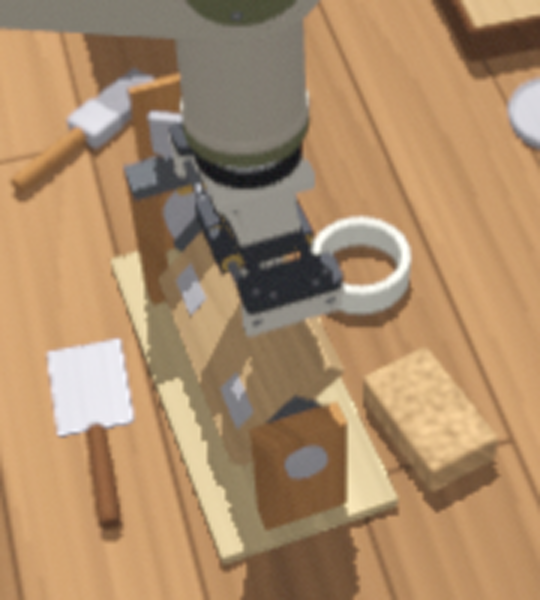

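Past vertical: the back with its two steel plates (px (190,290) and (237,395)) is showing, θ about 130°. I'll push outward and down.

>>> apply_moves --commands '[[[0,0,0],[0,10,0],0],[[0,0,0],[0,10,0],0],[[0,0,0],[0,7,-1],0],[[0,0,0],[0,6,4],0],[[0,0,0],[0,2,5],0],[[0,0,0],[0,0,5],0],[[0,0,0],[0,0,5],0],[[0,0,0],[0,0,0],0]]'

```text
t: 7.45
eef_pos: [0.5354, -0.0019, 0.1129]
orientation: [-0.0, 0.679, 0.735, -0.0]
force: [-0.9, 0.4, 0.8]
opening: 0.007
```

>>> apply_moves --commands '[[[0,0,0],[0,0,3],0],[[0,0,0],[0,0,2],0],[[0,0,0],[0,0,1],0],[[0,0,0],[0,0,1],0],[[0,0,0],[0,0,0],0],[[0,0,0],[0,0,0],0],[[0,0,0],[0,0,0],0],[[0,0,0],[0,0,0],0]]'

```text
t: 8.45
eef_pos: [0.5363, -0.0019, 0.1091]
orientation: [0.0, 0.678, 0.735, 0.0]
force: [-9.4, 0.9, 21.1]
opening: 0.008
```

```bash
python3 go.py 42 -15 107 1.5708
python3 - <<'E'
from h import *
c=cap("side"); zoom(c,(170,110,350,310),3,"s5.png")
E
```

```text
t 8.45 frame pos 45.0 -12.8 z 109.1 ang 1.571 open 0.01 F [-9.4  0.9 21.1] T [ 0.23  1.75 -0.03] q [-0.1   0.04  1.79  0.    1.31 -1.75]
turn [0.001 0.    0.   ] shift now axes [-2.2 -3.   2.1] after turn [-2.2 -3.   2.1]
```

View pics/s5.png

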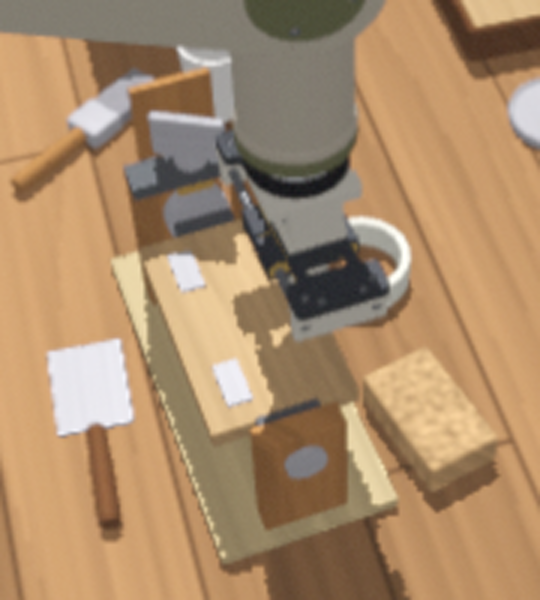

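The back is up with both plates visible. The push met 21 N at z 109 mm, which matches the level stop. I'll lift and go to the nut.

>>> apply_moves --commands '[[[0,0,0],[0,0,-40],0.2],[[0,0,0],[0,0,-55],0.35],[[0,0,0],[0,0,-50],0.35],[[0,0,0.14],[0,0,0],0.35],[[0,0,0.14],[0,0,0],0.35],[[0,0,0.14],[0,0,0],0.35],[[0,0,0.15],[0,0,0],0.35],[[0,0,0],[0,0,0],0.35]]'

```text
t: 9.5
eef_pos: [0.5356, -0.002, 0.2511]
orientation: [-0.0, 0.857, 0.515, -0.001]
force: [0.1, 1.3, 0.6]
opening: 0.348
```

```bash
python3 go.py 0 128 245 1.0
python3 - <<'E'
from h import *
c=cap("side"); zoom(c,(170,110,350,310),3,"s6.png")
c=cap("top"); zoom(c,(180,150,340,290),5,"t6.png")
E
```

```text
t 9.50 frame pos 44.3 -12.8 z 251.1 ang 1.002 open 0.35 F [0.1 1.3 0.6] T [-0.01  0.02 -0.05] q [-0.1  -0.05  1.62 -0.    1.58 -1.18]
turn [-0.001  0.001  0.002] shift now axes [  94.8 -113.2    6.1] after turn [  94.5 -113.4    6.1]
```

View pics/s6.png

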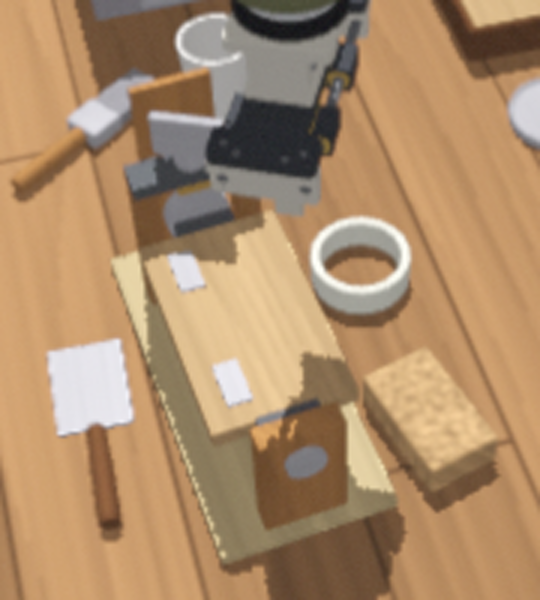

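View pics/t6.png

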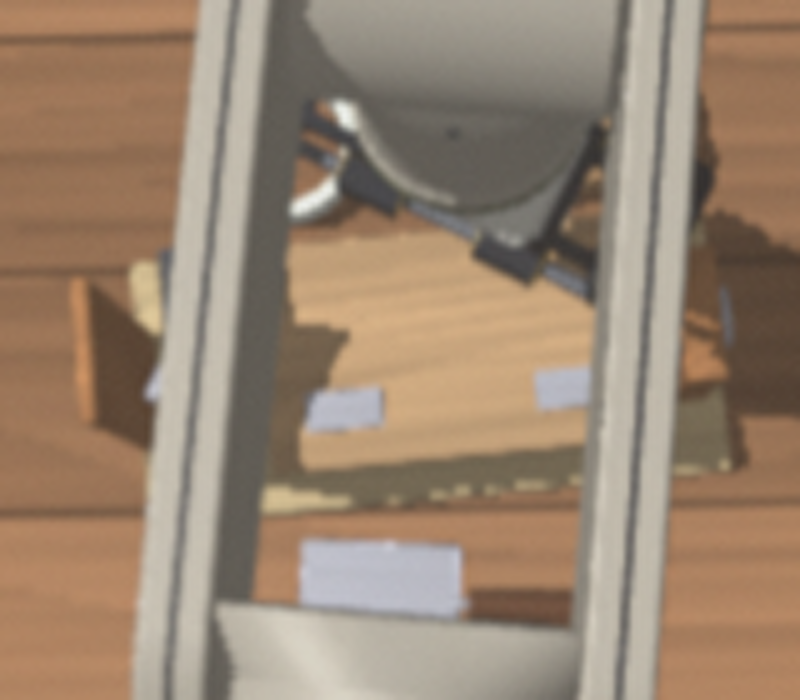

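>>> apply_moves --commands '[[[0,0,0],[32,-38,0],0.35],[[0,0,0],[32,-38,0],0.35],[[0,0,0],[31,-37,0],0.35],[[0,0,0],[0,0,5],0.35],[[0,0,0],[0,0,5],0.35],[[0,0,0],[0,0,5],0.35],[[0,0,0],[0,0,5],0.35],[[0,0,0],[0,0,5],0.35]]'

```text
t: 10.6
eef_pos: [0.4813, 0.1344, 0.2261]
orientation: [-0.0, 0.858, 0.514, -0.0]
force: [0.7, -0.0, -0.6]
opening: 0.347
```

```bash
python3 go.py 0 128 179 1.0
python3 - <<'E'
from h import *
c=cap("side"); zoom(c,(190,100,310,220),5,"s7.png")
c=cap("top"); zoom(c,(180,150,340,290),5,"t7.png")
E
```

```text
t 10.60 frame pos 1.0 127.4 z 226.1 ang 1.000 open 0.35 F [ 0.7 -0.  -0.6] T [-0.06 -0.03  0.05] q [ 0.17 -0.15  1.75 -0.    1.54 -0.91]
turn [-0.  0.  0.] shift now axes [-0.  -1.1 47.1] after turn [-0.  -1.1 47.1]
```

View pics/s7.png

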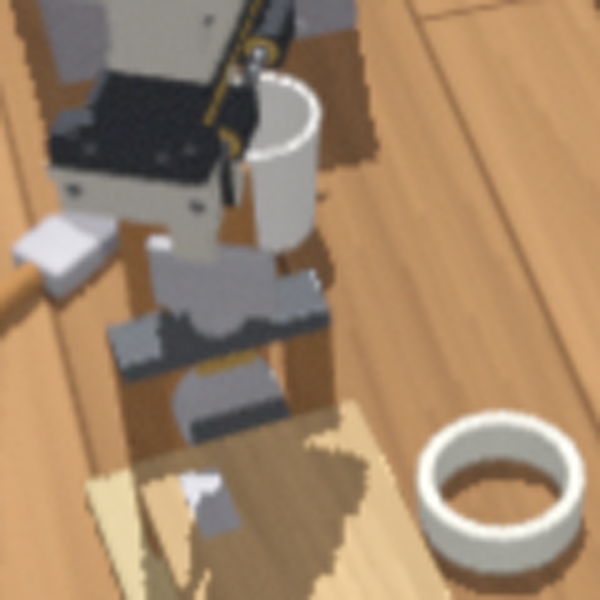

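View pics/t7.png

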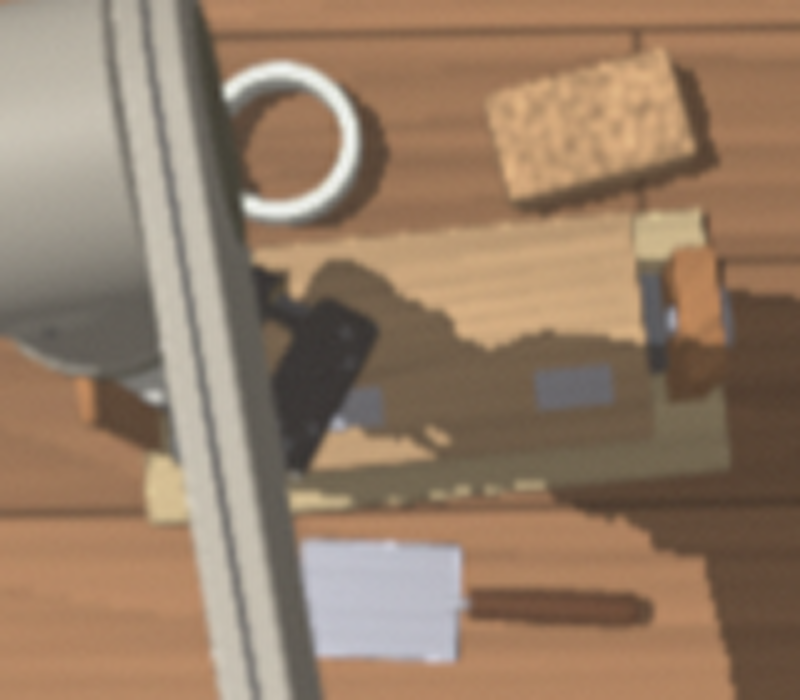

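The near finger hangs in front of the wing at px (195,240) with the nut between the jaws. The sign is level. I'll descend and grip.

>>> apply_moves --commands '[[[0,0,0],[0,0,12],0.35],[[0,0,0],[0,0,12],0.35],[[0,0,0],[0,0,12],0.35],[[0,0,0],[0,0,10],0.35],[[0,0,0],[0,0,0],0.0],[[0,0,0],[0,0,0],0],[[0,0,0],[0,0,0],0],[[0,0,0],[0,0,0],0]]'

```text
t: 11.7
eef_pos: [0.4822, 0.1365, 0.1813]
orientation: [-0.0, 0.858, 0.514, 0.002]
force: [4.6, 7.5, -3.6]
opening: 0.093
```

```bash
python3 go.py 0 128 179 1.0
python3 - <<'E'
from h import *
c=cap("side"); zoom(c,(190,100,310,220),5,"s8.png")
E
```

```text
t 11.70 frame pos 2.0 129.5 z 181.3 ang 1.002 open 0.09 F [ 4.6  7.5 -3.6] T [ 1.07 -0.7   0.12] q [ 0.17 -0.12  1.81  0.    1.45 -0.91]
turn [ 0.001 -0.004  0.002] shift now axes [-2.3 -0.9  2.3] after turn [-2.3 -0.9  2.3]
```

View pics/s8.png

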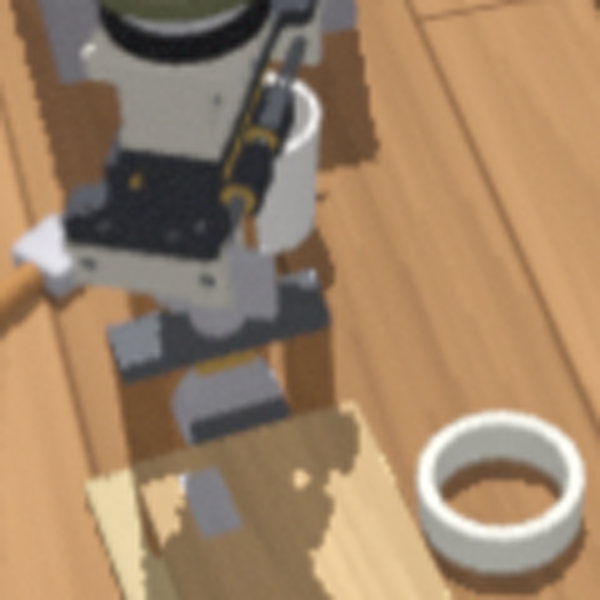

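>>> apply_moves --commands '[[[0,0,0],[2.5,0,0],0],[[0,0,0.12],[0,0,0],0],[[0,0,0.12],[0,0,0],0],[[0,0,0.12],[0,0,0],0],[[0,0,0.12],[0,0,0],0],[[0,0,0.12],[0,0,0],0],[[0,0,0],[0,0,0],0],[[0,0,0],[0,0,0],0]]'

```text
t: 12.75
eef_pos: [0.4815, 0.1359, 0.1812]
orientation: [0.001, 0.971, 0.237, -0.001]
force: [-7.8, -7.4, 6.1]
opening: 0.095
```

```bash
python3 go.py 0 128 179 0.4
python3 - <<'E'
from h import *
c=cap("side"); zoom(c,(190,100,310,220),5,"s9.png")
E
```

```text
t 12.75 frame pos 1.2 128.9 z 181.2 ang 0.400 open 0.10 F [-7.8 -7.4  6.1] T [-1.27  1.39  0.02] q [ 0.17 -0.12  1.81 -0.    1.46 -0.3 ]
turn [0.001 0.003 0.   ] shift now axes [-1.5  0.3  2.2] after turn [-1.5  0.3  2.2]
```

View pics/s9.png

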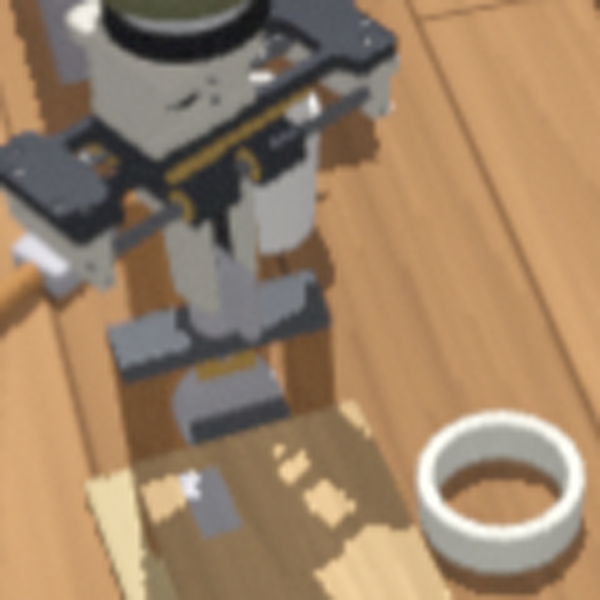

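>>> apply_moves --commands '[[[0,0,0],[-1.3,-1.5,0],0],[[0,0,0.12],[0,0,0],0],[[0,0,0.12],[0,0,0],0],[[0,0,0.12],[0,0,0],0],[[0,0,0.12],[0,0,0],0],[[0,0,0.06],[0,0,0],0],[[0,0,0.06],[0,0,0],0],[[0,0,0.03],[0,0,0],0]]'

```text
t: 13.8
eef_pos: [0.4802, 0.1357, 0.1812]
orientation: [0.002, 0.997, -0.076, -0.0]
force: [-4.4, -11.1, 4.9]
opening: 0.095
```

```bash
python3 go.py 0.6 130.4 179 -0.23
```

```text
t 13.80 frame pos -0.0 128.8 z 181.2 ang -0.231 open 0.10 F [ -4.4 -11.1   4.9] T [-1.86  0.85  0.32] q [ 0.18 -0.12  1.81 -0.    1.46  0.33]
turn [ 0.004  0.    -0.001] shift now axes [ 0.2 -1.7  2.2] after turn [ 0.2 -1.7  2.2]
```

>>> apply_moves --commands '[[[0,0,0],[-0.5,1.3,0],0],[[0,0,0.12],[0,0,0],0],[[0,0,0.12],[0,0,0],0],[[0,0,0.08],[0,0,0],0],[[0,0,0.08],[0,0,0],0],[[0,0,0.05],[0,0,0],0],[[0,0,0.05],[0,0,0],0],[[0,0,0.03],[0,0,0],0]]'

```text
t: 14.8
eef_pos: [0.4793, 0.1361, 0.1812]
orientation: [0.001, 0.943, -0.334, -0.0]
force: [-5.0, -5.1, 4.5]
opening: 0.096
```

```bash
python3 go.py 0.3 129 179 -0.76;  python3 - <<'E'
from h import *
c=cap("side"); zoom(c,(190,100,310,220),5,"s10.png")
E
```

```text
t 14.80 frame pos -0.9 129.2 z 181.2 ang -0.760 open 0.10 F [-5.  -5.1  4.5] T [-0.77  0.99  0.41] q [ 0.17 -0.13  1.81 -0.    1.46  0.86]
turn [ 0.002 -0.    -0.   ] shift now axes [ 1.  -0.6  2.2] after turn [ 1.  -0.6  2.2]
```

View pics/s10.png

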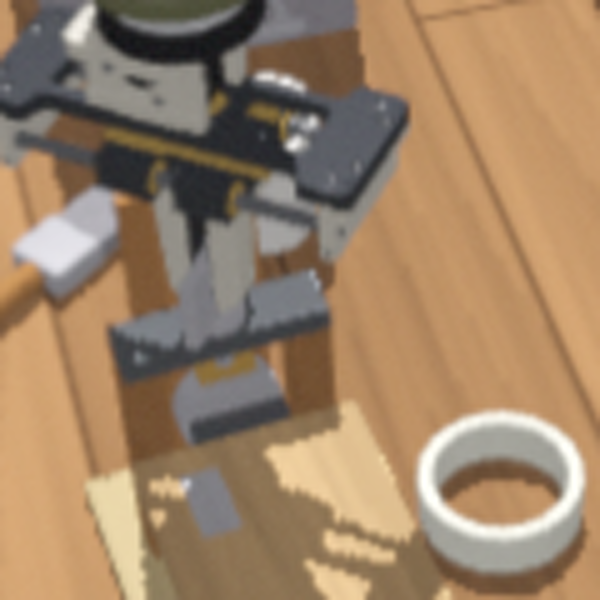

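The wing follows the gripper, and the brass shoe now shows lower, near px (228,370) and close to the disc. Torque has risen to 0.41 N m. Continuing.

>>> apply_moves --commands '[[[0,0,0.06],[0.3,0.3,0],0],[[0,0,0.06],[0,0,0],0],[[0,0,0.06],[0,0,0],0],[[0,0,0.06],[0,0,0],0],[[0,0,0.05],[0,0,0],0],[[0,0,0.04],[0,0,0],0],[[0,0,0.03],[0,0,0],0],[[0,0,0.03],[0,0,0],0]]'

```text
t: 15.85
eef_pos: [0.4793, 0.1365, 0.1812]
orientation: [0.0, 0.86, -0.51, -0.0]
force: [-5.5, -1.4, 4.3]
opening: 0.117
```

```bash
python3 go.py 0.3 129 179 -1.15
```

```text
t 15.85 frame pos -0.9 129.7 z 181.2 ang -1.149 open 0.12 F [-5.5 -1.4  4.3] T [-0.01  1.1   0.76] q [ 0.17 -0.13  1.81  0.    1.46  1.24]
turn [0.001 0.    0.001] shift now axes [ 1.1 -0.8  2.2] after turn [ 1.1 -0.8  2.2]
```

>>> apply_moves --commands '[[[0,0,0.04],[0,0,0],0],[[0,0,0.04],[0,0,0],0],[[0,0,0.03],[0,0,0],0],[[0,0,0.03],[0,0,0],0],[[0,0,0],[0,0,0],0],[[0,0,0],[0,0,0],0],[[0,0,0],[0,0,0],0],[[0,0,0],[0,0,0],0]]'

```text
t: 16.85
eef_pos: [0.4794, 0.1368, 0.1812]
orientation: [0.0, 0.823, -0.568, -0.0]
force: [-5.9, 1.2, 6.1]
opening: 0.122
```

```bash
python3 go.py 0.3 129 179 -1.15;  python3 - <<'E'
from h import *
c=cap("side"); zoom(c,(190,100,310,220),5,"s11.png")
E
```

```text
t 16.85 frame pos -0.7 129.9 z 181.2 ang -1.288 open 0.12 F [-5.9  1.2  6.1] T [0.16 1.09 0.83] q [ 0.17 -0.13  1.81  0.    1.45  1.38]
turn [ 0.     0.001 -0.138] shift now axes [ 1.2 -0.7  2.2] after turn [ 1.3 -0.5  2.2]
```

View pics/s11.png

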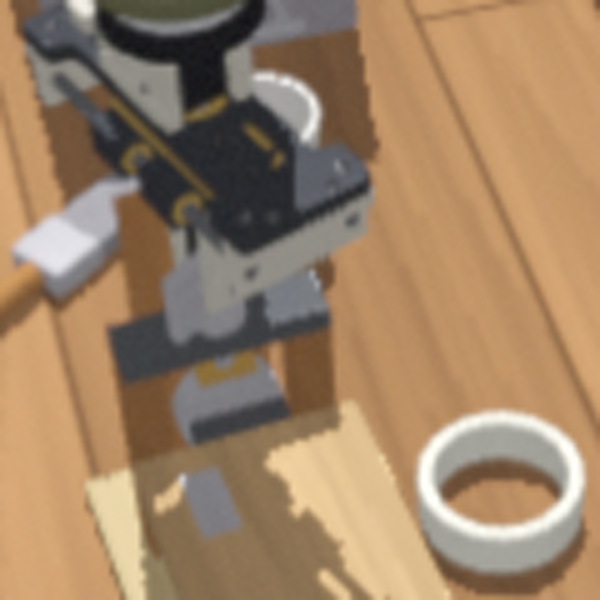

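>>> apply_moves --commands '[[[0,0,0.04],[0,0,0],0],[[0,0,0.04],[0,0,0],0],[[0,0,0.04],[0,0,0],0],[[0,0,0.03],[0,0,0],0],[[0,0,0.03],[0,0,0],0],[[0,0,0],[0,0,0],0],[[0,0,0],[0,0,0],0],[[0,0,0],[0,0,0],0]]'

```text
t: 17.9
eef_pos: [0.4796, 0.137, 0.1812]
orientation: [-0.0, 0.768, -0.64, -0.0]
force: [-5.0, 2.3, 4.5]
opening: 0.134
```

```bash
python3 go.py 0.3 129 179 -1.15
```

```text
t 17.90 frame pos -0.5 130.1 z 181.2 ang -1.468 open 0.13 F [-5.   2.3  4.5] T [0.47 0.95 0.94] q [ 0.17 -0.13  1.81  0.    1.45  1.56]
turn [-0.     0.001 -0.318] shift now axes [ 1.2 -0.7  2.2] after turn [ 1.4 -0.3  2.2]
```

Torque is 0.94 N m (about 0.69 without the drag), so I'll release and look.

>>> apply_moves --commands '[[[0,0,0],[0,0,0],0.3],[[0,0,0],[0,0,0],0.35],[[0,0,0],[0,0,0],0.35],[[0,0,0],[0,0,-15],0.35],[[0,0,0],[0,0,-35],0.35],[[0,0,0],[0,0,-50],0.35],[[0,0,0],[0,0,-50],0.35],[[0,0,0],[0,0,0],0.35]]'

```text
t: 18.9
eef_pos: [0.4821, 0.1366, 0.3372]
orientation: [-0.004, 0.768, -0.64, 0.003]
force: [1.0, 0.4, 0.4]
opening: 0.347
```

```bash
python3 go.py -120 -60 340 -1.46;  python3 - <<'E'
from h import *
c=cap("side"); zoom(c,(170,110,350,310),3,"s12.png")
E
```

```text
t 18.90 frame pos 1.9 129.6 z 337.2 ang -1.469 open 0.35 F [1.  0.4 0.4] T [-0.04  0.17  0.01] q [ 0.17 -0.17  1.57 -0.    1.73  1.56]
turn [-0.01  -0.    -0.009] shift now axes [176.2 140.4  -4.2] after turn [174.9 142.1  -2.8]
```

View pics/s12.png

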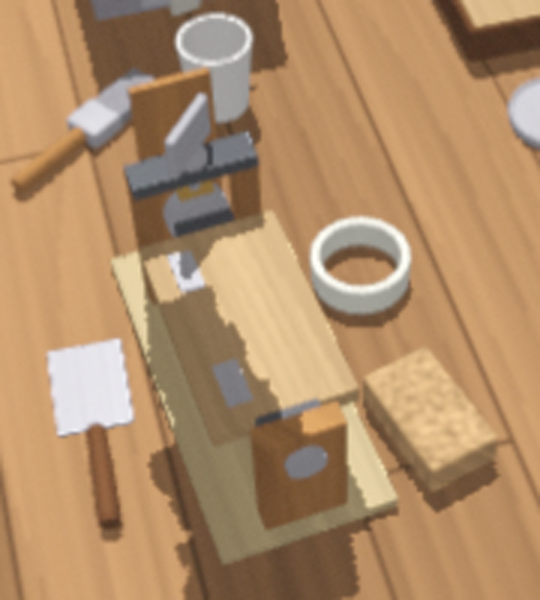

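Run:
```python
from h import *
c=cap("side"); zoom(c,(205,130,265,190),10,"s13.png")
W=lambda ang,r,z:F([.4904,.0073],.079,[(.0+r*np.cos(ang),129.+r*np.sin(ang),z)])
for a in np.arange(0,3.2,.2):
    p=proj(c,np.vstack([W(a,31,212),W(a,-31,212)])); print(round(a,1),np.round((p-[205,130]+.5)*10).tolist())
```

```text
0.0 [[389.0, 162.0], [142.0, 229.0]]
0.2 [[379.0, 146.0], [151.0, 245.0]]
0.4 [[364.0, 133.0], [166.0, 259.0]]
0.6 [[346.0, 121.0], [184.0, 271.0]]
0.8 [[324.0, 113.0], [206.0, 280.0]]
1.0 [[301.0, 108.0], [230.0, 286.0]]
1.2 [[276.0, 106.0], [256.0, 287.0]]
1.4 [[250.0, 108.0], [283.0, 285.0]]
1.6 [[226.0, 114.0], [308.0, 280.0]]
1.8 [[202.0, 122.0], [332.0, 271.0]]
2.0 [[181.0, 134.0], [353.0, 259.0]]
2.2 [[164.0, 147.0], [371.0, 244.0]]
2.4 [[150.0, 163.0], [384.0, 228.0]]
2.6 [[141.0, 181.0], [392.0, 210.0]]
2.8 [[137.0, 199.0], [395.0, 192.0]]
3.0 [[138.0, 216.0], [394.0, 174.0]]
```

View pics/s13.png

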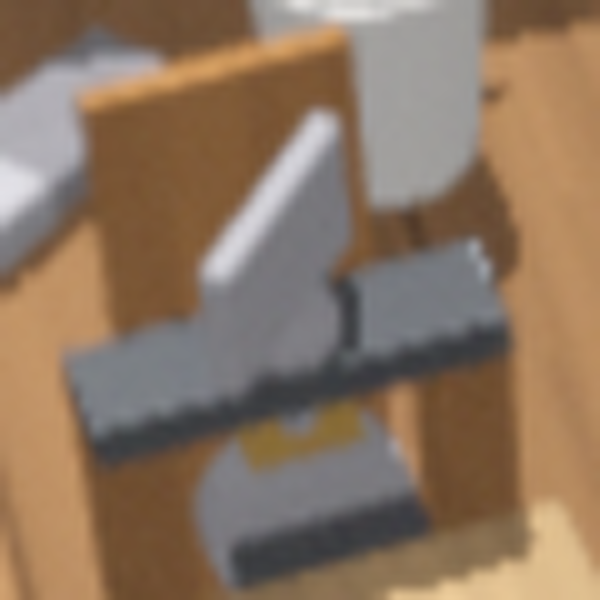

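The sign lies back up, and the bystanders look unmoved. The wing (top edge px (208,272) to (328,112)) now lies at about 0.77 rad in the frame. That is about 0.3 rad back from where the gripper held it, so it sprang back a little on release. I'll regrip and feel the torque to check the preload.

>>> apply_moves --commands '[[[0,0,-0.14],[0,0,0],0.35],[[0,0,-0.14],[0,0,0],0.35],[[0,0,-0.14],[0,0,0],0.35],[[0,0,-0.14],[0,0,0],0.35],[[0,0,-0.11],[0,0,0],0.35],[[0,0,0],[0,0,50],0.35],[[0,0,0],[0,0,50],0.35],[[0,0,0],[0,0,0],0.35]]'

```text
t: 20.0
eef_pos: [0.4759, 0.1356, 0.2247]
orientation: [0.003, 0.936, -0.352, -0.005]
force: [0.1, 0.5, -0.5]
opening: 0.348
```

```bash
python3 go.py -0.5 129.5 180 -0.8;  python3 - <<'E'
from h import *
c=cap("side"); zoom(c,(190,100,310,220),5,"s14.png")
E
```

```text
t 20.00 frame pos -4.3 129.0 z 224.7 ang -0.799 open 0.35 F [ 0.1  0.5 -0.5] T [-0.09  0.12  0.01] q [ 0.17 -0.15  1.75 -0.    1.55  0.89]
turn [0.009 0.007 0.001] shift now axes [ 2.6 -3.4 44.7] after turn [ 2.3 -3.  44.7]
```

View pics/s14.png

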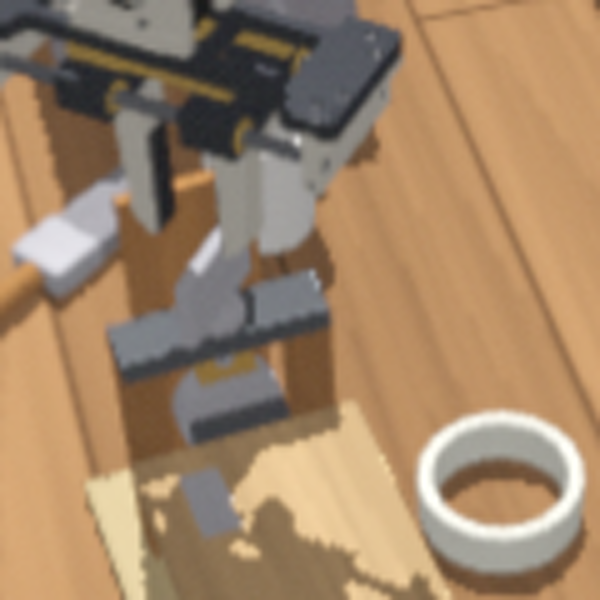

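The fingers straddle the wing, which holds at px (210,270). I'll correct the small tilt and offset, descend and grip.

>>> apply_moves --commands '[[[0.009,0.007,0],[0,0,0],0.35],[[0,0,0],[2.3,-3,5],0.35],[[0,0,0],[0,0,13],0.35],[[0,0,0],[0,0,13],0.35],[[0,0,0],[0,0,13],0.35],[[0,0,0],[0,0,0],0.0],[[0,0,0],[0,0,0],0],[[0,0,0],[0,0,0],0]]'

```text
t: 21.05
eef_pos: [0.482, 0.1392, 0.1868]
orientation: [-0.004, 0.936, -0.352, 0.002]
force: [-8.8, 4.7, 5.1]
opening: 0.095
```

```bash
python3 go.py -0.5 129.5 180 -0.8
```

```text
t 21.05 frame pos 2.0 132.1 z 186.8 ang -0.798 open 0.10 F [-8.8  4.7  5.1] T [0.77 1.59 0.29] q [ 0.18 -0.13  1.81  0.    1.46  0.89]
turn [-0.009 -0.001  0.002] shift now axes [0.1 3.7 6.8] after turn [0.1 3.6 6.8]
```

>>> apply_moves --commands '[[[0,0,0.03],[0,0,0],0],[[0,0,0.03],[0,0,0],0],[[0,0,0.03],[0,0,0],0],[[0,0,0.03],[0,0,0],0],[[0,0,0.03],[0,0,0],0],[[0,0,0],[0,0,0],0],[[0,0,0],[0,0,0],0],[[0,0,0],[0,0,0],0]]'

```text
t: 22.05
eef_pos: [0.4822, 0.1389, 0.1868]
orientation: [-0.004, 0.907, -0.421, 0.002]
force: [-9.7, 6.9, 2.5]
opening: 0.101
```

```bash
python3 go.py -0.5 129.5 180 -0.8
```

```text
t 22.05 frame pos 2.2 131.9 z 186.8 ang -0.947 open 0.10 F [-9.7  6.9  2.5] T [1.22 2.02 0.51] q [ 0.18 -0.13  1.81  0.    1.46  1.04]
turn [-0.009 -0.002 -0.147] shift now axes [0.3 3.7 6.8] after turn [-0.2  3.6  6.8]
```

>>> apply_moves --commands '[[[0,0,0.05],[0,1.5,0],0],[[0,0,0.05],[0,1.5,0],0],[[0,0,0.05],[0,0,0],0],[[0,0,0.05],[0,0,0],0],[[0,0,0.05],[0,0,0],0],[[0,0,0.03],[0,0,0],0],[[0,0,0],[0,0,0],0],[[0,0,0],[0,0,0],0]]'

```text
t: 23.05
eef_pos: [0.4816, 0.1381, 0.187]
orientation: [-0.006, 0.84, -0.543, 0.003]
force: [0.1, 12.4, -4.2]
opening: 0.124
```

```bash
python3 go.py -0.5 129.5 180 -0.8
```

```text
t 23.05 frame pos 1.6 131.1 z 187.0 ang -1.227 open 0.12 F [ 0.1 12.4 -4.2] T [2.03 0.13 0.72] q [ 0.17 -0.14  1.81  0.    1.45  1.32]
turn [-0.014 -0.002 -0.427] shift now axes [0.8 2.6 7. ] after turn [-0.3  2.6  7. ]
```

>>> apply_moves --commands '[[[0,0,0],[0,0,0],0.2],[[0,0,0],[0,0,0],0.35],[[0,0,0],[0,0,0],0.35],[[0,0,0],[0,0,-15],0.35],[[0,0,0],[0,0,-35],0.35],[[0,0,0],[0,0,-50],0.35],[[0,0,0],[0,0,-50],0.35],[[0,0,0],[0,0,0],0.35]]'

```text
t: 24.05
eef_pos: [0.4821, 0.1352, 0.3434]
orientation: [-0.007, 0.839, -0.544, 0.008]
force: [-0.6, 0.4, 0.1]
opening: 0.348
```

```bash
python3 go.py 0 250 340 -1.2;  python3 - <<'E'
from h import *
c=cap("side"); zoom(c,(205,130,265,190),10,"s15.png"); zoom(c,(170,110,350,310),3,"s16.png")
E
```

```text
t 24.05 frame pos 1.9 128.2 z 343.4 ang -1.229 open 0.35 F [-0.6  0.4  0.1] T [-0.01  0.16 -0.02] q [ 0.17 -0.18  1.57  0.    1.73  1.32]
turn [-0.021 -0.006 -0.029] shift now axes [-115.4  -39.     3.6] after turn [-114.2  -42.4    3.4]
```

View pics/s15.png

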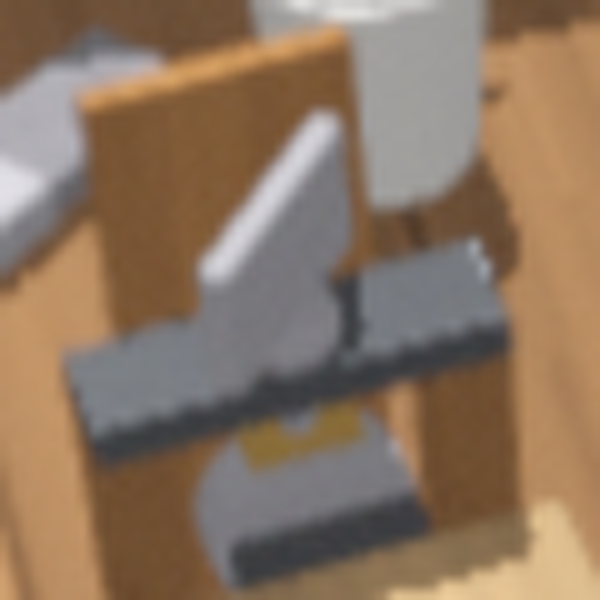

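View pics/s16.png

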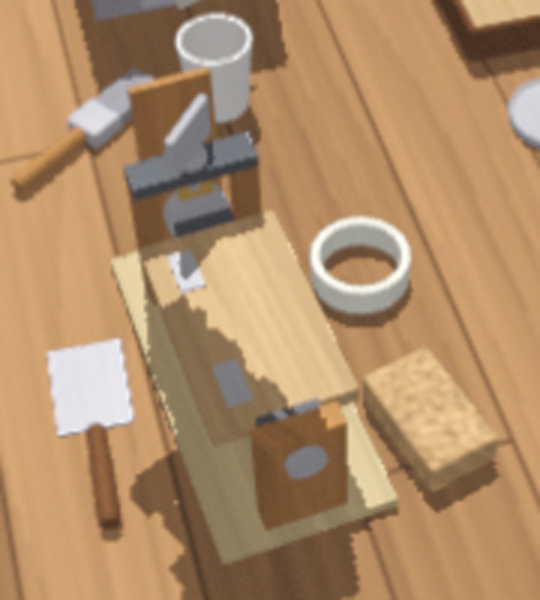

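The wing returned to exactly the same angle, so it sits at its holding preload. I'll check the sign's level numerically.

Run:
```python
from h import *
c=cap("side"); 
im=lambda n:cv2.imread("pics/"+n)
for th in (2.95,3.08,3.1416):
    P=[(x*np.cos(th)-s*9*np.sin(th),y,100-x*np.sin(th)-s*9*np.cos(th)) for s in (1,) for x,y in ((-60,-100),(60,-100),(60,100),(-60,100))]
    u=proj(c,F(np.array([.4904,.0073]),.079,P)); print(th,np.round((u-[170,110]+.5)*3).tolist())
    if th>3.1: zoom(c,(230,190,310,270),9,"s17.png",u)
a=im("s6.png")[240:480,180:420]; b=im("s16.png")[240:480,180:420]
cv2.imwrite("pics/cmp.png",cv2.resize(np.hstack([a,b]),(800,400)))
```

```text
2.95 [[356.0, 383.0], [211.0, 447.0], [138.0, 258.0], [269.0, 202.0]]
3.08 [[359.0, 388.0], [210.0, 441.0], [137.0, 252.0], [272.0, 208.0]]
3.1416 [[359.0, 391.0], [210.0, 438.0], [137.0, 249.0], [273.0, 210.0]]
```

View pics/s17.png

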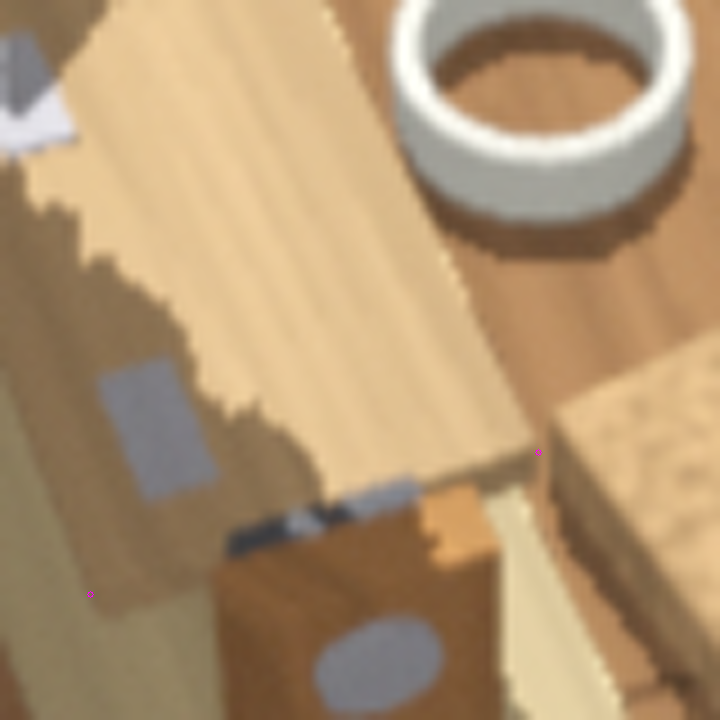

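View pics/cmp.png

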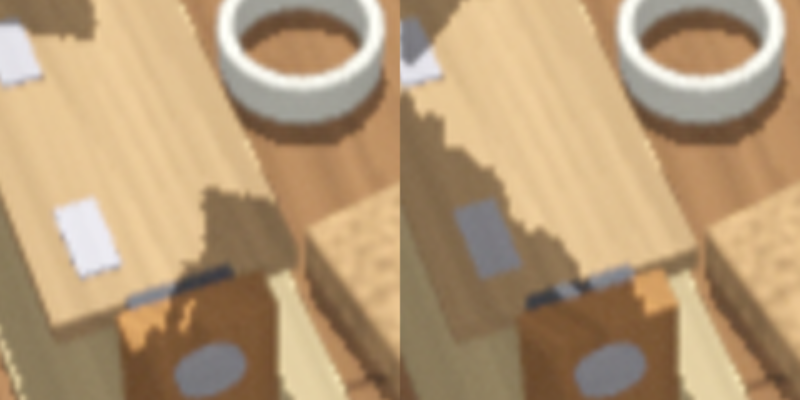

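>>> apply_moves --commands '[[[0,0,0],[-47,-17,0],0.35],[[0,0,0],[-47,-17,0],0.35],[[0,0,0],[-47,-17,0],0.35],[[0,0,0],[-47,-17,0],0.35],[[0,0,0],[-47,-17,0],0.35],[[0,0,0],[-30,-10,0],0.35],[[0,0,0],[0,0,0],0.35],[[0,0,0],[0,0,0],0.35]]'

```text
t: 25.15
eef_pos: [0.4582, 0.4149, 0.3357]
orientation: [-0.003, 0.839, -0.544, 0.004]
force: [0.3, 1.1, 0.2]
opening: 0.35
```

```bash
python3 go.py 0 300 340 -1.2
python3 - <<'E'
from h import *
c=cap("side"); zoom(c,(205,180,295,265),8,"s18.png")
T=cap("top"); zoom(T,(180,150,340,290),5,"t18.png")
for th in (3.04,3.1416):
    P=[(x*np.cos(th)-9*np.sin(th),y,100-x*np.sin(th)-9*np.cos(th)) for x,y in ((-60,-100),(60,-100),(60,100),(-60,100))]
    P=F(np.array([.4904,.0073]),.079,P)
    print(th,np.round((proj(c,P)-[205,180]+.5)*8).tolist(),np.round((proj(T,P)-[180,150]+.5)*5).tolist())
E
```

```text
t 25.15 frame pos 0.1 408.8 z 335.7 ang -1.229 open 0.35 F [0.3 1.1 0.2] T [-0.02  0.12  0.06] q [ 0.66  0.16  1.25 -0.01  1.73  1.81]
turn [-0.009 -0.004 -0.029] shift now axes [102.5  36.5  -4.2] after turn [101.4  39.5  -4.3]
3.04 [[674.0, 471.0], [280.0, 621.0], [85.0, 118.0], [443.0, -11.0]] [[637.0, 211.0], [660.0, 439.0], [278.0, 476.0], [257.0, 246.0]]
3.1416 [[678.0, 482.0], [280.0, 608.0], [85.0, 104.0], [448.0, 1.0]] [[636.0, 210.0], [661.0, 437.0], [276.0, 474.0], [258.0, 246.0]]
```

View pics/s18.png

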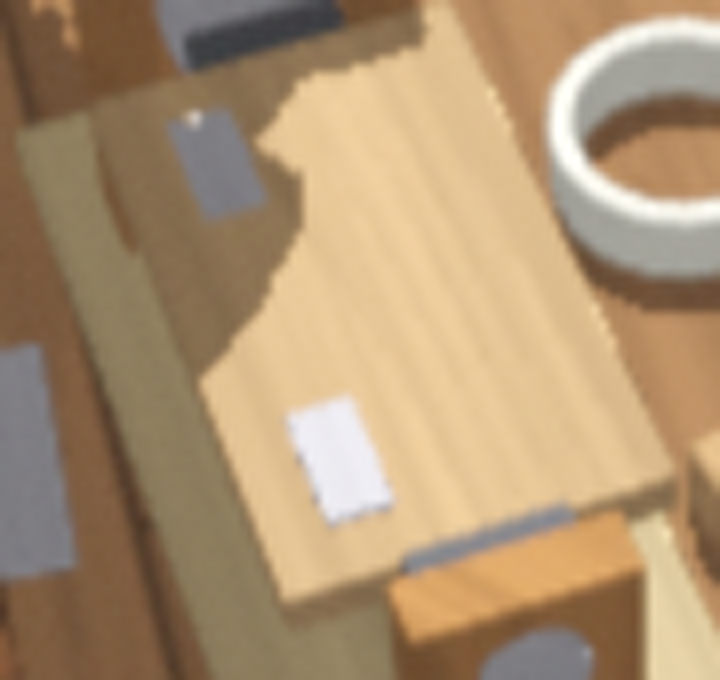

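View pics/t18.png

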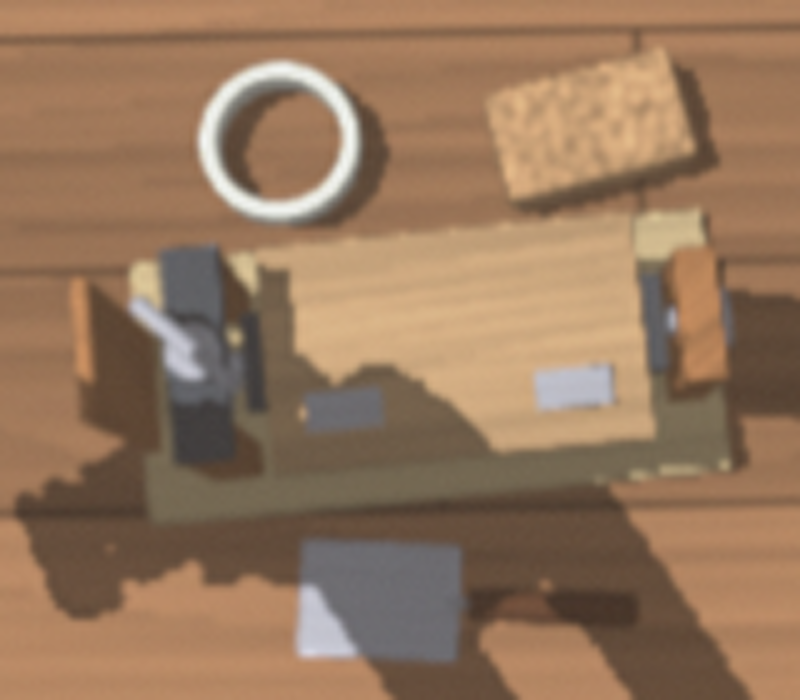

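```bash
python3 -c "
from h import *
print(robot.sign_off())"
```

```text
the job is handed in; nothing more can be done
None
```

The sign is turned over with its plain back and both hanger plates up. It is locked with the wing nut, and the job is handed in at about 25 s of the 72 s. No verdict was reported.

**What I did:** I pressed the sign's far edge down with closed fingers. Then I pushed its back over from the robot's side and down until the stop answered with 21 N. I gripped the wing nut, turned it clockwise to 0.94 N m and let go. I then regripped it once to test the hold, turned it to 0.72 N m and released it.

**Last checks:**
- **Sign angle:** the last picture puts it at about 3.12 rad, within measuring error of level, and tightening did not shift it. The limit is 3.08.
- **Wing nut:** it sprang back about 0.3 rad after the first release, so the full torque did not hold. It returned to the same angle both times. The regrip reading of 0.51 N m points to about 36 N on the shoe. I could only infer this force, not measure it.
- **Surroundings:** the tape, sanding block, spatula and cup look unmoved. I did not look at the two bottles or the brush up close at the end, but the arm never went near them. The gripper is clear of everything.

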